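# Fetch the stain bottle from behind the others

## Task

The amber bottle with the black cap is wanted in the round steel dish, but it is hemmed in at the back of the white bottle stand. First clear both bottles in front of it onto the green tray, then stand the amber bottle in the steel dish, and after that put the red-capped bottle and the white dropper bottle each back upright on the very ring of the stand from which it came. Keep all bottles upright, and leave the timer and the small orange-lidded box where they are.

Things in the scene. Friction and masses are not known exactly. Their poses are not given: they have to be found in the camera images.
- stand: White bottle stand, fixed: plate 96 (x) x 136 (y) x 8 mm, origin under its centre, z up. Blue rings of 47 mm on top mark places at (x, y) = (22, 0), (-4, 38), (-4, -38) mm. A guard 60 mm wide, 75 mm high stands at x = 46 to 51, behind the rear place; -x is open, toward the robot. Start: amber bottle on (22, 0), the others on the front rings either way round, 4 to 7 mm from it.
- side_tray: Shallow green tray, fixed, left or right of the stand: 136 (x) x 100 (y) mm outside, rim 12 mm high and 4 mm thick, floor 3 mm above the worktop, a finger tab at each end. Origin at the centre of the underside, z up. Room for two bottles side by side along x.
- drip_dish: Round steel dish, fixed to the worktop: 80 mm across, 72 mm inside the rim, rim 8 mm high, floor 3 mm above the worktop. Origin at the centre of the underside, z up. On the other side of the stand from the tray. (A tall grey column stands just beyond the back edge of the worktop, 0.10 m or more behind the bottles: keep the arm clear of it.)
- amber_bottle_mid (a point): Amber (brown) glass bottle with black cap, loose, about 80 g: 99 mm tall, round body 42 mm in diameter up to about 75 mm above its foot, cap 32 mm in diameter above that. The point is on its axis, half-way up (49.5 mm above its foot); z along its axis. Yaw random.
- red_bottle_mid (a point): Bottle with red cap and red content, loose, about 70 g: 110 mm tall, round body 39 mm in diameter up to about 85 mm above its foot, cap 35 mm in diameter above that. The point is on its axis, half-way up (55 mm above its foot); z along its axis. Yaw random.
- dropper_bottle_mid (a point): Small white dropper bottle with pointed nozzle, loose, about 28 g: 113 mm tall, round body 36 mm in diameter up to about 70 mm above its foot, narrower above. The point is on its axis, half-way up (56.5 mm above its foot), z along the axis, yaw random. (Larger white and clear dropper bottles at the back left are not meant.)
- timer_mid (a point): White and blue lab timer, loose, 52 x 84 x 35 mm, lying well to the left of the stand; the point is at its centre, 17 mm up. Bystander: leave alone.
- coverslip_mid (a point): Small box with an orange lid, loose, 31 x 31 x 16 mm, about 75 mm from the centre of the steel dish, on its far side; the point is at its centre, 8 mm up. Bystander: leave alone.
There are look-alikes about, which are no part of the job. There is more than one size of the part that bears red_bottle_mid; the job needs the smallest.

How it is judged:
By the outcome, as a careful person would: the job done as asked, in the order asked, and still so for the second after the job is handed in, with the robot touching nothing.
It also fails if it takes over 131 s, if anything falls off the work surface, if the arm or the gripper's body presses on something with over 40 N, if the wrist force passes 120 N, or if a joint passes its speed limit or range.

## Robot

A 6-joint arm with a two-finger parallel gripper is mounted at the origin on the work surface; the furniture and walls round the work are solid. World frame = base frame: x ahead of the robot, y to its left, z up, the work surface at z = 0. Lengths are in m, angles in rad, forces in N, time in s.
With the tool pointing down it reaches from about 0.225 to 0.875 m from the base axis. Payload 3.4 kg.
Tool frame: the origin (TCP) lies at the very end of the fingers, on their centre line; the grasp point (between the pads) lies 19 mm behind it; z points along the fingers, y is the direction in which the jaws open and shut (so a half turn about z gives the same grasp; the last joint's range is limited). The gripper opens to 85 mm and grips with 20 to 120 N. Pads are 22 mm wide; open, the fingers measure 114 mm over their backs; the gripper's body (76 mm by 85 mm) begins 54 mm behind the grasp point. The pads swing forward as they close: fully open they stand 13 mm farther back than shut.
Start: joints at [-1.311, 0.276, 1.505, -0, 1.361, -0.121], TCP at [0.214, -0.534, 0.231] pointing down, gripper open.
Joint ranges: [-2.89, 2.89], [-0.75, 2.08], [0.22, 2.7], [-1.18, 4.32], [0.11, 2.71], [-2.7, 2.7]. Speed limits (rad/s): [2.57, 2.57, 3.14, 3.14, 3.14, 3.14].

## Interface

Orientations are given as a unit quaternion [w, x, y, z].
In Python, from rig import manip gives the robot as it stands. The module is installed in compiled form; this text tells all that it offers.
- The arm moves only by the tool carry_out, never from a script. Its argument "moves" is one flat list of numbers, 5 for each row, row after row: the opening in per cent of the stroke, from 0 (shut) to 100 (fully open), then the shift along the world's x, y, z in cm, then the turn about the world's z in rad. A call has exactly 10 rows; each row shifts and turns the commanded pose from where the row before left it; what a row does not reach is not made up. A row lasts 1/10 s, in which the tool goes at most 50 mm and 8.59 degrees, less where a joint would pass 70% of its speed; a pose out of reach is approached as far as the arm can. A call is refused whole if a number of a shift passes 5 or a number of a turn 0.15, either way. A call with a gripper value outside its range is refused whole. The fingers move at their own pace and stop on an object; "squeeze" is the grip in N (left out, the last holds). Time passes only in rows, so rows that do not move let the fingers close, or fill a call up. It gives the time, the measured TCP pose, the force and the opening at its end, in the units of the state.
- manip.get_state(): the state, without advancing time (a new reading comes with each control period).
- manip.get_image(name): name is "scene" or "side" or "wrist"; returns the picture (384x512x3 uint8, red, green, blue); there is no depth.
- manip.camera_info(name): a dict with "fov_y" (degrees; the focal length in pixels is half the picture's height over the tangent of half this angle, whatever the lens; pixels are square), "cx", "cy" (the principal point, pixels), "dist" ([k1, k2, p1, p2, k3] as OpenCV has them; the pictures are not rectified), "rvec" (rotation vector, rad) and "tvec" (3), from world to camera coordinates, as OpenCV has them; the wrist camera has in their place "hand_eye" (4x4, takes a point from camera to tool coordinates, whose origin is the TCP and whose axes are the flange's). Camera axes: x right, y down, z forward; pixel columns grow to the right and rows downward; lengths in m; the calibration is good to about 2 mm. A picture is of the moment at which its call begins: read the wrist's pose just before it. camera_info takes no time and is no camera call.
- manip.sign_off(): hands the job in, once; it reports no verdict.
The state is a dict: "clock": time; "qpos": joint angles; "qd": joint speeds; "effort": joint torques, N m; "position": TCP position; "ee_rot": TCP orientation; "contact_force": force on the tool from outside, world axes, zero at the start; "moment": the same for the moment, N m; "width": finger opening in m.
Only numpy, scipy, OpenCV 4.12 (cv2) and the standard library are available. Lean on these libraries where they do the work, as an engineer would, in place of code of your own. Each camera call takes 0.05 s, during which the arm holds its last target. There are 200 camera calls.

## Working session

There is one attempt and no reset: what is moved stays moved. The work goes in short steps, Python scripts to look and compute and a tool call to move; the robot and the scene stay as the last step left them, time stands still between calls to the robot, and variables do not carry over. Pictures are saved under pics/ and viewed, about 12 in all and at most 16, crops included, and the job is handed in when it is done.

Besides the shell and the picture viewer there is one more tool, called after "Request:" as name(argument=value, ...) on one line, values as JSON. carry_out: Moves the arm, as the interface text tells. Its arguments: {"type":"object","properties":{"moves":{"type":"array","items":{"type":"number"}},"squeeze":{"type":"number"}},"required":["moves"]}

```bash
mkdir -p pics; cat > h.py <<'E'
import numpy as np, cv2
from rig import manip
def cam(n):
    c=manip.camera_info(n); f=192/np.tan(np.radians(c["fov_y"])/2)
    K=np.array([[f,0,c["cx"]],[0,f,c["cy"]],[0,0,1]]); return c,K,np.array(c["dist"],float)
def pose(n):
    c,K,d=cam(n)
    if "rvec" in c:
        R=cv2.Rodrigues(np.array(c["rvec"],float))[0]; t=np.array(c["tvec"],float).ravel()
    else:
        s=manip.get_state(); from scipy.spatial.transform import Rotation as Q
        w,x,y,z=s["ee_rot"]; T=np.eye(4); T[:3,:3]=Q.from_quat([x,y,z,w]).as_matrix(); T[:3,3]=s["position"]
        M=np.linalg.inv(T@np.array(c["hand_eye"])); R=M[:3,:3]; t=M[:3,3]
    return R,t,K,d
def ray(n,uv,P=None):
    R,t,K,d=P or pose(n); p=cv2.undistortPoints(np.array([[uv]],float),K,d)[0,0]
    return -R.T@t, R.T@np.array([p[0],p[1],1])
def plane(n,uv,z,P=None):
    o,v=ray(n,uv,P); return o+v*(z-o[2])/v[2]
def proj(n,X,P=None):
    R,t,K,d=P or pose(n); return cv2.projectPoints(np.array(X,float).reshape(-1,1,3),cv2.Rodrigues(R)[0],t,K,d)[0][:,0]
def two(n1,u1,n2,u2):
    o1,v1=ray(n1,u1);o2,v2=ray(n2,u2); A=np.c_[v1,-v2]; s=np.linalg.lstsq(A,o2-o1,rcond=None)[0]
    a=o1+s[0]*v1;b=o2+s[1]*v2; return (a+b)/2,np.linalg.norm(a-b)
def snap(n,f):
    im=manip.get_image(n)[:,:,::-1].copy(); cv2.imwrite(f"pics/{f}.png",im); return im
E
python3 - <<'E'
from h import *
a=snap("scene","a_scene");b=snap("side","a_side");
for n in("scene","side"):
    R,t,K,d=pose(n);print(n,-R.T@t,K[0,0],d)
print(manip.get_state())
E
```

```text
scene [ 0.02372352 -0.68208656  0.48889875] 374.6702785175005 [-0.12622692  0.          0.          0.          0.        ]
side [0.31733438 0.86305114 0.78105099] 450.08033213238105 [0.02054501 0.         0.         0.         0.        ]
{'clock': 0.1, 'qpos': array([-1.31099686e+00,  2.76519283e-01,  1.50603223e+00,  2.10331906e-05,
        1.36070667e+00, -1.20985379e-01]), 'qd': array([ 0.00051004, -0.00186155, -0.00433528, -0.00057823,  0.00173651,
        0.00073762]), 'effort': array([ 9.48617635e-04, -4.17697620e+01, -2.46406388e+01, -1.36675594e-04,
        5.81974920e-03, -1.22672509e-05]), 'position': array([ 0.21358235, -0.53333756,  0.23052309]), 'ee_rot': array([-8.31469944e-04,  9.81930123e-01,  1.89242015e-01, -4.74943716e-05]), 'contact_force': array([-0.27381267, -0.78676088,  0.02070247]), 'moment': array([-0.03742033,  0.02039291, -0.03977799]), 'width': 0.08538237664405232}
```

View pics/a_scene.png

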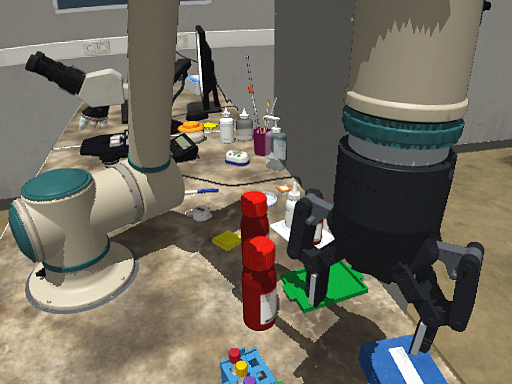

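View pics/a_side.png

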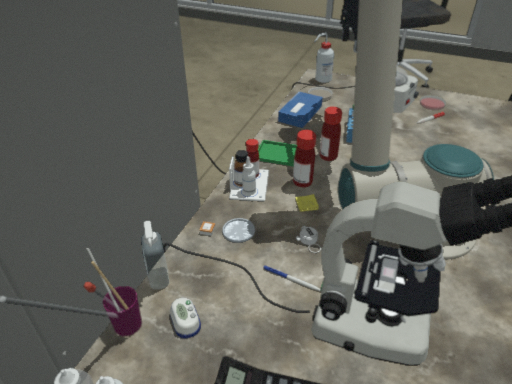

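The side view shows the stand at about (250,183) carrying amber (240,170), dropper (249,178) and red (252,155), the green tray at (277,153) and the dish at (238,230). There are three red-capped candidates: (252,155), (305,160) and (331,135). The one on the stand ring is the smallest and fits the description. I'll confirm it in an enlarged crop.

```bash
python3 - <<'E'
from h import *
im=cv2.imread("pics/a_side.png")
c=cv2.resize(im[110:250,190:350],None,fx=5,fy=5,interpolation=cv2.INTER_CUBIC)[:600*5//4][:700]
c=cv2.resize(c,(685,600));cv2.imwrite("pics/a_crop.png",c)
for nm,uv,z in [("dish",(238,230),.008),("timer",(185,315),.017),("box",(206,228),.016),("yellow",(308,203),.01),("red L foot",(303,183),0),("red M foot",(330,157),0),("amber cap",(241,156),.107),("red cap",(252,142),.118),("drop tip",(249,161),.121),("blue",(300,110),.04)]:
    print(nm,plane("side",uv,z).round(3))
w=snap("wrist","a_wrist")
E
```

```text
dish [0.473 0.079 0.008]
timer [0.536 0.343 0.017]
box [0.55  0.09  0.016]
yellow [ 0.306 -0.042  0.01 ]
red L foot [ 0.324 -0.138  0.   ]
red M foot [ 0.25  -0.276  0.   ]
amber cap [ 0.49  -0.095  0.107]
red cap [ 0.468 -0.148  0.118]
drop tip [ 0.463 -0.056  0.121]
blue [ 0.355 -0.48   0.04 ]
```

View pics/a_crop.png

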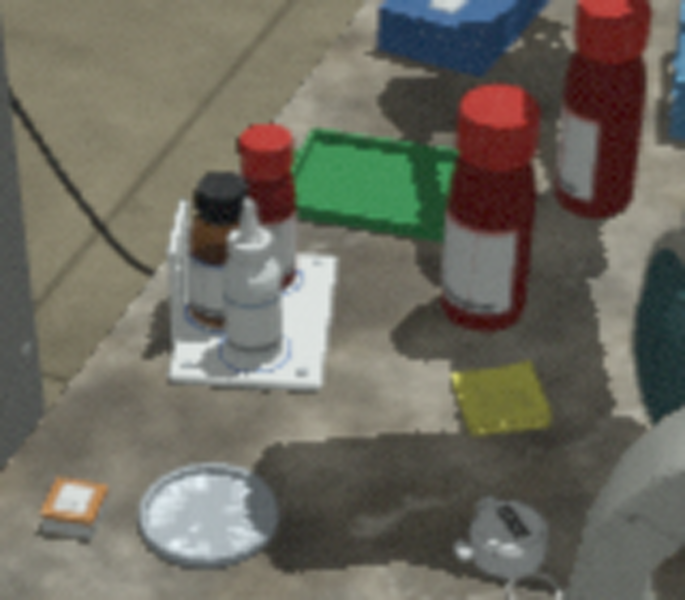

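The crop shows the target bottles clearly. The small red bottle is on the far front ring (-y), the dropper on the near one (+y), and the tray lies on the -y side. The two big red bottles stand free at about (0.324,-0.138) and (0.25,-0.276). Next I'll go up and over for a wrist view from above.

Request:
carry_out(moves=[100,0,0,4.5,0,100,0,0,4.5,0,100,0,0,4.5,0,100,1.8,3.9,0,0,100,1.8,3.9,0,0,100,1.8,3.9,0,0,100,1.8,3.9,0,0,100,1.8,3.9,0,0,100,1.8,3.9,0,0,100,1.8,3.9,0,0])

```text
clock: 1.15
position: [0.34, -0.2591, 0.3662]
ee_rot: [-0.0, 0.982, 0.189, 0.0]
contact_force: [0.6, 0.0, 0.9]
width: 0.0853
```

Request:
carry_out(moves=[100,1.2,3.5,0,0,100,1.2,3.5,0,0,100,1.2,3.5,0,0,100,0,0,0,0,100,0,0,0,0,100,0,0,0,0,100,0,0,0,0,100,0,0,0,0,100,0,0,0,0,100,0,0,0,0])

```text
clock: 2.15
position: [0.3756, -0.1563, 0.3663]
ee_rot: [-0.0, 0.982, 0.189, -0.0]
contact_force: [-1.1, -0.1, 0.5]
width: 0.0851
```

```bash
python3 - <<'E'
from h import *
P=pose("wrist");np.save("P1",np.array([*P[0].ravel(),*P[1]]))
w=snap("wrist","b_wrist");snap("side","b_side");snap("scene","b_scene")
print(-P[0].T@P[1],P[0][2],P[2][0,0],P[3],manip.get_state()["position"])
print(cam("wrist")[0]["hand_eye"])
E
```

```text
[ 0.43712869 -0.13243607  0.5094163 ] [-0.2433664  -0.09678797 -0.9650932 ] 264.41729208687127 [0.00777132 0.         0.         0.         0.        ] [ 0.37566259 -0.1560329   0.36632484]
[[-5.76374633e-04 -9.65119093e-01 -2.61810627e-01  6.59802076e-02]
 [ 9.99999823e-01 -5.16802829e-04 -2.96390772e-04  6.22536581e-04]
 [ 1.50747920e-04 -2.61810751e-01  9.65119220e-01 -1.43150278e-01]
 [ 0.00000000e+00  0.00000000e+00  0.00000000e+00  1.00000000e+00]]
```

View pics/b_wrist.png

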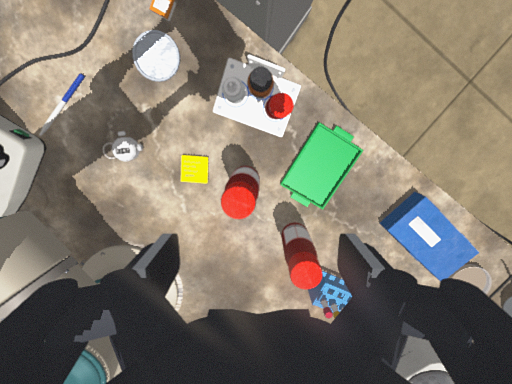

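The wrist view shows the stand at (257,98) with dropper (233,90), amber (261,80) and red (279,105). The tray is at (321,165), the dish at (156,56), and the big red bottles at (240,195) and (301,258). I'll measure these now.

```bash
cat > m.py <<'E'
from h import *
w=cv2.imread("pics/b_wrist.png");v=np.load("P1.npy");P=(v[:9].reshape(3,3),v[9:],*cam("wrist")[1:])
hsv=cv2.cvtColor(w,cv2.COLOR_BGR2HSV)
def big(m,box):
    x0,y0,x1,y1=box;z=np.zeros_like(m);z[y0:y1,x0:x1]=m[y0:y1,x0:x1]
    return max(cv2.findContours(z,0,2)[0],key=cv2.contourArea)
E
python3 - <<'E'
from m import *
g=big(cv2.inRange(hsv,(45,100,60),(80,255,255)),(270,110,380,220))
pts=np.array([plane("wrist",p[0],.012,P)[:2] for p in g.astype(float)],np.float32)
print("tray rect incl tabs",cv2.minAreaRect(pts))
d=big(cv2.inRange(hsv,(0,0,120),(180,60,255)),(125,20,188,88))
e=cv2.fitEllipse(d);print("dish ell",e,plane("wrist",e[0],.008,P))
s=cv2.inRange(hsv,(0,0,175),(180,45,255));c=big(s,(205,45,310,145))
h=cv2.convexHull(c);q=cv2.approxPolyDP(h,5,True)[:,0]
for p in q: print("stand",p,plane("wrist",p.astype(float),.008,P).round(4))
red=cv2.inRange(hsv,(0,150,150),(6,255,255))|cv2.inRange(hsv,(172,150,150),(180,255,255))
for box in [(262,88,300,122),(215,165,270,222),(280,215,330,292)]:
    c=big(red,box);e=cv2.fitEllipse(c);print("red",e, plane("wrist",e[0],.118,P).round(4))
k=big(cv2.inRange(hsv,(0,0,0),(180,255,70)),(245,62,278,100));e=cv2.fitEllipse(k);print("amber",e,plane("wrist",e[0],.107,P).round(4))
R=P[0]
cv2.imwrite("pics/b_crop.png",cv2.resize(w[45:145,190:320],None,fx=6,fy=6,interpolation=cv2.INTER_CUBIC)[:600])
E
```

```text
tray rect incl tabs ((0.40300804376602173, -0.2729470431804657), (0.10091663151979446, 0.15773731470108032), 81.25857543945312)
dish ell ((157.40606689453125, 63.77510070800781), (62.23693084716797, 79.86908721923828), 0.7635448575019836) [0.46156522 0.06521021 0.008     ]
stand [216  96] [ 0.4497 -0.0462  0.008 ]
stand [251  96] [ 0.4728 -0.1042  0.008 ]
stand [290 113] [ 0.472  -0.1805  0.008 ]
stand [296 133] [ 0.4436 -0.2049  0.008 ]
stand [278 136] [ 0.4263 -0.1761  0.008 ]
stand [214 113] [ 0.4209 -0.0524  0.008 ]
red ((284.0668640136719, 107.0979995727539), (15.03260326385498, 24.669031143188477), 30.101713180541992) [ 0.4685 -0.159   0.118 ]
red ((237.78582763671875, 201.9646759033203), (31.736867904663086, 33.65927505493164), 105.50275421142578) [ 0.3136 -0.1475  0.118 ]
red ((305.9854431152344, 274.3636474609375), (27.921611785888672, 31.221620559692383), 84.68400573730469) [ 0.2373 -0.2979  0.118 ]
amber ((259.90966796875, 79.92604064941406), (19.408449172973633, 20.514928817749023), 161.72398376464844) [ 0.4903 -0.1137  0.107 ]
```

View pics/b_crop.png

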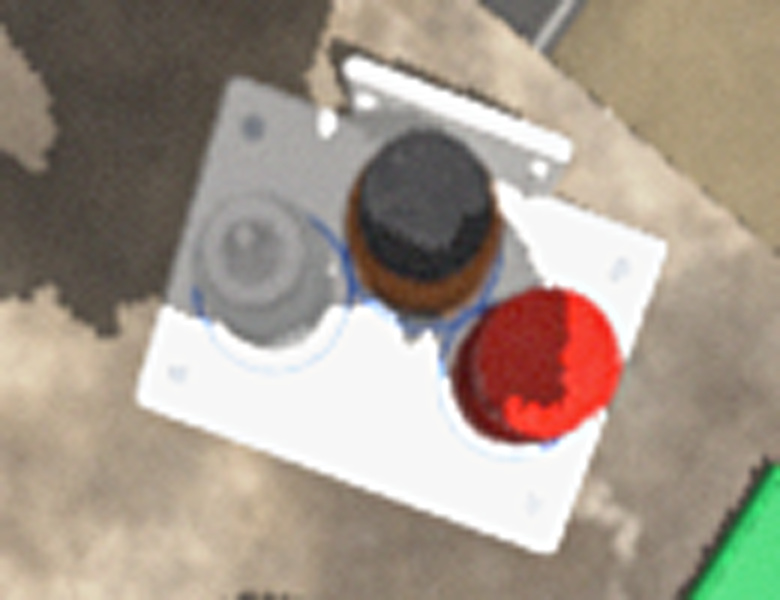

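```bash
python3 - <<'E'
from m import *
cr=lambda a:((a[0]+.5)/6-.5+190,(a[1]+.5)/6-.5+45)
C=np.array([plane("wrist",cr(a),.008,P) for a in [(137,405),(552,553),(667,243),(228,76)]])
print(C.round(4)); print([np.linalg.norm(C[i]-C[i-1]).round(4) for i in range(4)])
ctr=C.mean(0);L=np.array([[-48,68],[-48,-68],[48,-68],[48,68]])/1000
H=L.T@(C-ctr)[:,:2];th=np.arctan2(H[0,1]-H[1,0],H[0,0]+H[1,1])
print("stand",ctr.round(4),th)
Rt=np.array([[np.cos(th),-np.sin(th)],[np.sin(th),np.cos(th)]])
for p in [(22,0),(-4,38),(-4,-38)]: print("place",p,(ctr[:2]+Rt@np.array(p)/1000).round(4))
for n,a,z in [("red",(537,365),.118),("amber",(428,200),.107),("drop",(243,237),.121)]: print(n,plane("wrist",cr(a),z,P).round(4))
for u,z in [((240,203),.15),((305,274),.15)]:print(plane("wrist",u,z,P))
hs=cv2.cvtColor(cv2.imread("pics/b_side.png"),cv2.COLOR_BGR2HSV)
for a,b in [((240,203),(306.8,134)),((305,274),(333,112))]:
    o1,v1=ray("wrist",a,P);o2,v2=ray("side",b);s=np.linalg.lstsq(np.c_[v1,-v2],o2-o1,rcond=None)[0];print("big",(o1+s[0]*v1).round(3),(o2+s[1]*v2).round(3))
# dish: gradient outline -> brightness profile crossing
m=cv2.inRange(hsv,(85,10,60),(130,120,255));c=big(m,(125,20,188,90));e=cv2.fitEllipse(cv2.convexHull(c));print("dish",e,plane("wrist",e[0],.006,P).round(4))
print("dish side",plane("side",(238,230),.008).round(4),"box",plane("wrist",(162,5),.016,P).round(3))
cv2.imwrite("pics/dish.png",cv2.resize(w[0:95,110:205],None,fx=6,fy=6,interpolation=cv2.INTER_CUBIC))
E
```

```text
[[ 0.4214 -0.0492  0.008 ]
 [ 0.4275 -0.1828  0.008 ]
 [ 0.5222 -0.1792  0.008 ]
 [ 0.5163 -0.044   0.008 ]]
[np.float64(0.0951), np.float64(0.1337), np.float64(0.0948), np.float64(0.1354)]
stand [ 0.4719 -0.1138  0.008 ] 0.04531773243779416
place (22, 0) [ 0.4938 -0.1128]
place (-4, 38) [ 0.4661 -0.076 ]
place (-4, -38) [ 0.4696 -0.1519]
red [ 0.468  -0.1516  0.118 ]
amber [ 0.4933 -0.114   0.107 ]
drop [ 0.4685 -0.0784  0.121 ]
[ 0.3233991  -0.14972992  0.15      ]
[ 0.25365421 -0.28267749  0.15      ]
big [ 0.324 -0.15   0.153] [ 0.324 -0.15   0.153]
big [ 0.254 -0.282  0.151] [ 0.256 -0.282  0.149]
dish ((155.7734375, 55.250694274902344), (45.3905143737793, 52.459232330322266), 151.77745056152344) [0.4736 0.0723 0.006 ]
dish side [0.4725 0.0793 0.008 ] box [0.548 0.079 0.016]
```

View pics/dish.png

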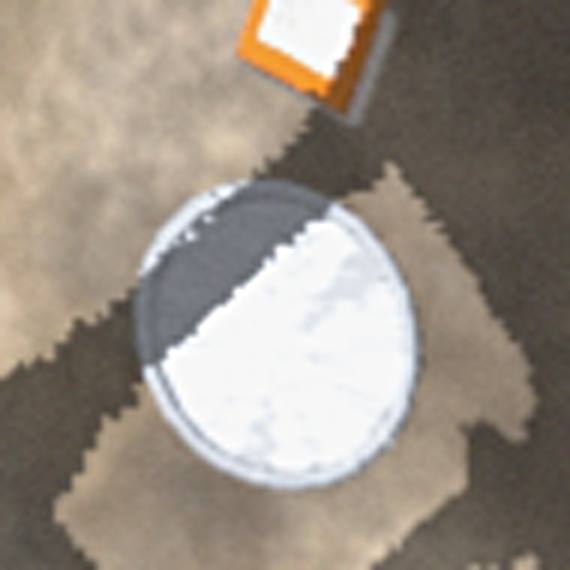

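Measured results:
- **Stand:** centre (0.472,-0.114), yaw 0.045, rings at (0.494,-0.113), (0.466,-0.076) and (0.470,-0.152).
- **Bottles:** red at (0.468,-0.152), dropper at (0.4685,-0.078).
- **Tray and dish:** tray centre (0.403,-0.273), yaw -0.152. Dish about (0.474,0.073), with the orange box 75 mm beyond it.

I'll pick red first, with the jaw axis at about -0.555 so the fingers avoid the amber bottle and the guard.

Request:
carry_out(moves=[100,0.92,0.05,-1.6,0.0635,100,0.92,0.05,-1.6,0.0635,100,0.92,0.05,-1.6,0.0635,100,0.92,0.05,-1.6,0.0635,100,0.92,0.05,-1.6,0.0635,100,0.92,0.05,-1.6,0.0635,100,0.92,0.05,-1.6,0.0635,100,0.92,0.05,-1.6,0.0635,100,0.92,0.05,-1.6,0.0635,100,0.92,0.05,-1.6,0.0635], squeeze=30)

```text
clock: 3.3
position: [0.4682, -0.1508, 0.2057]
ee_rot: [0.0, 0.873, 0.488, 0.0]
contact_force: [0.6, -0.2, -0.2]
width: 0.0854
```

```bash
python3 - <<'E'
from h import *
s=manip.get_state();print(s["qpos"],s["position"])
P=pose("wrist");w=snap("wrist","c_wrist")
R,t,K,d=P
q=proj("wrist",[[.468,-.1516,.118],[.4933,-.114,.107],[.4685,-.0784,.121],[.474,.0725,.008],[.472,.079,.008]],P);print(q)
for p,c in zip(q,[(0,255,255)]*3+[(0,0,255),(255,0,0)]):
    if abs(p).max()<600: cv2.drawMarker(w,tuple(int(i) for i in p),c,0,9,1)
cv2.imwrite("pics/c2.png",w)
E
```

```text
[-4.53160734e-01  1.67516633e-01  1.71725382e+00 -4.88362213e-05
  1.25660554e+00  9.91065604e-02] [ 0.46816102 -0.15080313  0.20568521]
[[258.18526851 197.20279867]
 [260.16169536 145.6586841 ]
 [212.64561906 126.17539553]
 [156.95867549   2.32387907]
 [151.90365067  -2.40265879]]
```

View pics/c2.png

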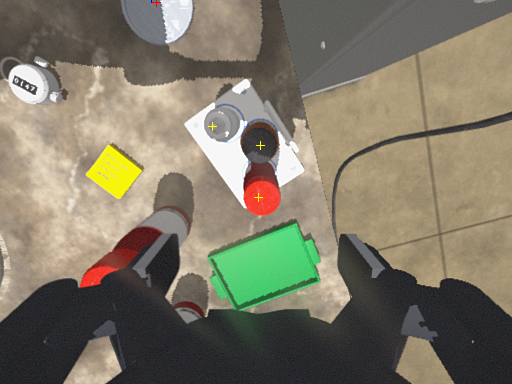

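The red cap is at (262,197) against a prediction of (258,197), so about 3 mm off. The dropper tip at (222,124) is a few mm off too and will be refined later. Descending on red.

Request:
carry_out(moves=[100,0.05,-0.1,-1.54,0,100,0,-0.05,-1.54,0,100,0,0,-1.54,0,100,0,0,-1.54,0,100,0,0,-1.54,0,100,0,0,-1.54,0,100,0,0,-1.54,0,100,0,0,-1.54,0,100,0,0,-1.54,0,100,0,0,-1.5,0])

```text
clock: 4.35
position: [0.4684, -0.1525, 0.0526]
ee_rot: [0.0, 0.874, 0.486, 0.0]
contact_force: [-0.4, -0.2, 0.7]
width: 0.085
```

Request:
carry_out(moves=[60,0,0,0,0,0,0,0,0,0,0,0,0,0,0,0,0,0,0,0,0,0,0,0,0,0,0,0,0,0,0,0,0,0,0,0,0,0,0,0,0,0,0,0,0,0,0,0,0,0], squeeze=30)

```text
clock: 5.35
position: [0.469, -0.1529, 0.0538]
ee_rot: [0.001, 0.874, 0.486, 0.001]
contact_force: [-0.3, 0.1, 6.3]
width: 0.0373
```

```bash
python3 - <<'E'
from h import *
s=manip.get_state();print(s["position"],s["contact_force"],s["width"],s["clock"])
P=pose("wrist");np.save("P2",np.array([*P[0].ravel(),*P[1]]));snap("wrist","d_wrist")
E
```

```text
[ 0.46898048 -0.15285095  0.05384836] [-0.29206947  0.10132371  6.27053191] 0.03732904110123142 5.35
```

View pics/d_wrist.png

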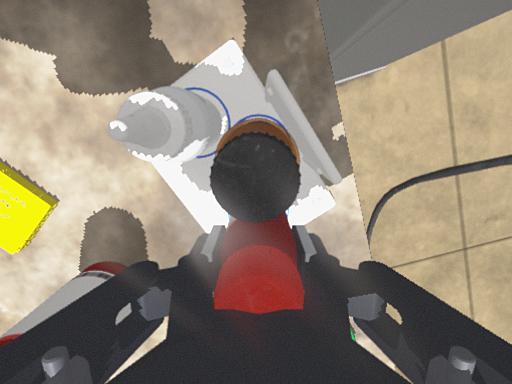

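The red bottle is gripped at 37 mm width. The amber bottle (255,175) and dropper (160,125) are untouched. Lifting.

Request:
carry_out(moves=[0,0,0,0.3,0,0,0,0,0.5,0,0,0,0,1,0,0,0,0,1.2,0,0,0,0,1.2,0,0,0,0,1.2,0,0,0,0,1.2,0,0,0,0,1.2,0,0,0,0,1.2,0,0,0,0,1,0])

```text
clock: 6.4
position: [0.4684, -0.1524, 0.1539]
ee_rot: [0.0, 0.874, 0.486, 0.0]
contact_force: [0.2, 0.1, -0.5]
width: 0.0376
```

```bash
python3 - <<'E'
from h import *
s=manip.get_state();print(s["position"],s["contact_force"],s["width"],s["qpos"])
w=snap("side","e_side"); snap("wrist","e_wrist")
cv2.imwrite("pics/e_crop.png",cv2.resize(w[110:250,190:350],None,fx=4,fy=4,interpolation=cv2.INTER_CUBIC))
E
```

```text
[ 0.46836332 -0.15239121  0.15392585] [ 0.16416405  0.14712498 -0.53387158] 0.037594627524084524 [-4.55954747e-01  2.11325135e-01  1.79962812e+00  1.97864198e-05
  1.12979982e+00  9.90079959e-02]
```

View pics/e_crop.png

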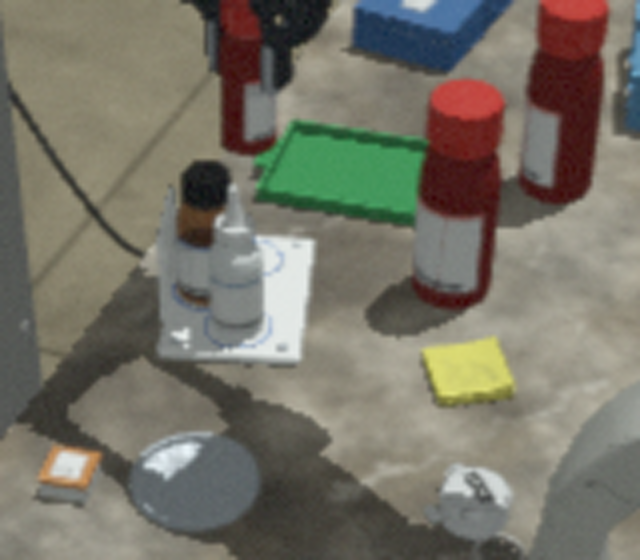

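Request:
carry_out(moves=[0,-0.34,-1.25,0,-0.117,0,-0.34,-1.25,0,-0.117,0,-0.34,-1.25,0,-0.117,0,-0.34,-1.25,0,-0.117,0,-0.34,-1.25,0,-0.117,0,-0.34,-1.25,0,-0.117,0,-0.34,-1.25,0,-0.117,0,-0.34,-1.25,0,-0.117,0,-0.34,-1.25,0,-0.117,0,-0.34,-1.25,0,-0.117])

```text
clock: 7.5
position: [0.4337, -0.2776, 0.1521]
ee_rot: [-0.0, 0.997, -0.079, -0.001]
contact_force: [-0.9, -0.8, -0.5]
width: 0.0371
```

Request:
carry_out(moves=[0,0,0,-1.2,0,0,0,0,-1.2,0,0,0,0,-1.2,0,0,0,0,-1.2,0,0,0,0,-1.2,0,0,0,0,-1.2,0,0,0,0,-1.2,0,0,0,0,-0.9,0,0,0,0,-0.5,0,0,0,0,-0.2,0])

```text
clock: 8.5
position: [0.4341, -0.2773, 0.0521]
ee_rot: [-0.0, 0.997, -0.077, -0.0]
contact_force: [0.5, -0.6, -1.3]
width: 0.0375
```

```bash
python3 - <<'E'
from h import *
s=manip.get_state();print(s["position"],s["contact_force"],s["width"],s["qpos"])
E
```

```text
[ 0.43406403 -0.27725139  0.0521198 ] [ 0.49278373 -0.57500965 -1.32963923] 0.03746824371928611 [-7.03507192e-01  3.56286618e-01  1.88963076e+00 -1.10588807e-04
  8.96363594e-01  1.02158701e+00]
```

Request:
carry_out(moves=[0,0,0,-0.1,0,0,0,0,-0.1,0,0,0,0,-0.1,0,0,0,0,-0.1,0,0,0,0,0,0,0,0,0,0,0,0,0,0,0,0,0,0,0,0,0,0,0,0,0,0,0,0,0,0,0])

```text
clock: 9.5
position: [0.4344, -0.2775, 0.0489]
ee_rot: [0.0, 0.997, -0.077, 0.0]
contact_force: [0.1, -0.8, 1.6]
width: 0.0375
```

Force rose by about 3 N, so the bottle has touched down. Releasing and going up.

Request:
carry_out(moves=[50,0,0,0,0,60,0,0,0,0,80,0,0,0,0,100,0,0,0,0,100,0,0,0,0,100,0,0,0,0,100,0,0,0,0,100,0,0,1,0,100,0,0,2,0,100,0,0,2,0])

```text
clock: 10.5
position: [0.4341, -0.2772, 0.0997]
ee_rot: [-0.0, 0.997, -0.077, -0.0]
contact_force: [1.1, 0.4, -0.3]
width: 0.0859
```

Request:
carry_out(moves=[100,0,0,3,0,100,0,0,3.5,0,100,0,0,3.5,0,100,0,0.5,3,0.12,100,0,1,3,0.12,100,0,2,2,0.12,100,0,3,0,0.12,100,0,3,0,0.12,100,0,0,0,0.12,100,0,0,0,0.12])

```text
clock: 11.5
position: [0.434, -0.1813, 0.2798]
ee_rot: [0.001, 0.941, 0.339, 0.0]
contact_force: [0.1, -0.4, -0.2]
width: 0.0856
```

```bash
python3 - <<'E'
from h import *
s=manip.get_state();print(s["position"],s["ee_rot"],s["contact_force"],s["width"])
P=pose("wrist");np.save("P3",np.array([*P[0].ravel(),*P[1]]));snap("wrist","f_wrist")
E
```

```text
[ 0.43396767 -0.18125175  0.27983306] [5.81118214e-04 9.40665145e-01 3.39335435e-01 4.57860687e-04] [ 0.11005331 -0.41532025 -0.22084909] 0.08558717616583733
```

View pics/f_wrist.png

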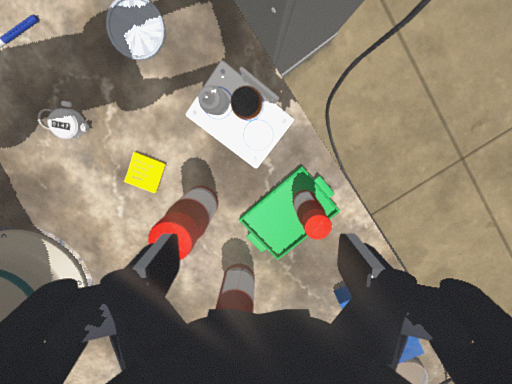

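Red stands upright in the tray, with its cap at (318,227). I'll take one enlarged crop to refine the dropper, the rings and the dish.

```bash
python3 - <<'E'
from h import *
w=cv2.imread("pics/f_wrist.png")
cv2.imwrite("pics/f_crop.png",cv2.resize(w[0:170,100:300],None,fx=3.5,fy=3.5,interpolation=cv2.INTER_CUBIC))
E
```

```text
(no output)
```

View pics/f_crop.png

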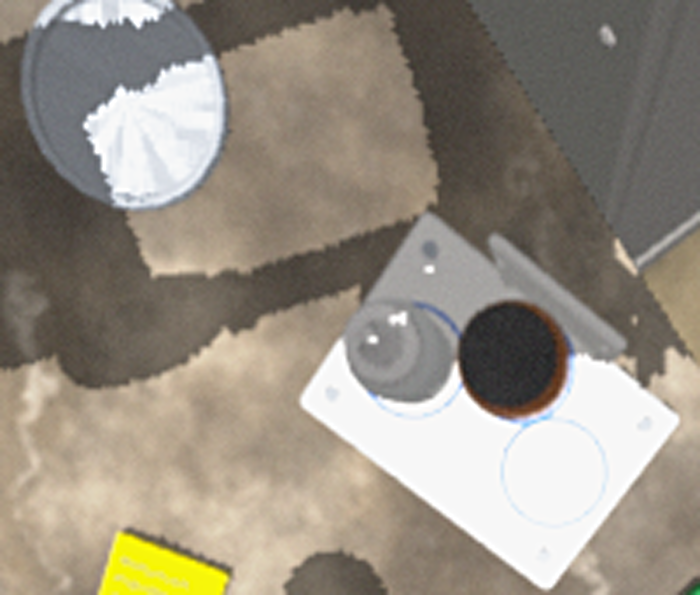

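```bash
python3 - <<'E'
from h import *
v=np.load("P3.npy");P=(v[:9].reshape(3,3),v[9:],*cam("wrist")[1:])
cr=lambda a:((a[0]+.5)/3.5-.5+100,(a[1]+.5)/3.5-.5)
for n,a,z in [("fl",(301,402),.008),("fr",(548,590),.008),("br",(679,420),.008),("bl",(429,211),.008),("redring",(554,472),.008),("tip",(377,341),.121),("should",(399,350),.078),("amber",(511,359),.107),("dish",(124,102),.008)]:
    print(n,plane("wrist",cr(a),z,P).round(4))
# where would predicted points appear (crop px)
X=[[.4661,-.076,.008],[.4661,-.076,.078],[.4661,-.076,.121],[.4685,-.0784,.121]]
print(((proj("wrist",X,P)-[100,0]+.5)*3.5-.5).round(0))
E
```

```text
fl [ 0.4233 -0.0495  0.008 ]
fr [ 0.4281 -0.183   0.008 ]
br [ 0.5213 -0.1794  0.008 ]
bl [ 0.5176 -0.0463  0.008 ]
redring [ 0.47   -0.1518  0.008 ]
tip [ 0.4696 -0.0815  0.121 ]
should [ 0.47  -0.081  0.078]
amber [ 0.4922 -0.1154  0.107 ]
dish [0.4714 0.0704 0.008 ]
[[411. 363.]
 [381. 349.]
 [356. 338.]
 [367. 337.]]
```

The dropper sits at about (0.4695,-0.081), some 5 mm off its ring centre towards the amber bottle. I'll approach with the jaw axis at +0.6.

Request:
carry_out(moves=[100,0.353,1.01,-0.8,0.148,100,0.353,1.01,-0.8,0.148,100,0.353,1.01,-0.8,0.148,100,0.353,1.01,-0.8,0.148,100,0.353,1.01,-0.8,0.148,100,0.353,1.01,-0.8,0.148,100,0.353,1.01,-0.8,0.148,100,0.353,1.01,-0.8,0.148,100,0.353,1.01,-0.8,0.148,100,0.353,1.01,-0.8,0.148])

```text
clock: 12.55
position: [0.4697, -0.0811, 0.199]
ee_rot: [0.0, 0.467, 0.884, 0.0]
contact_force: [0.2, 0.2, -0.4]
width: 0.0852
```

Request:
carry_out(moves=[100,0,0,0,0,100,0,0,-1.5,0,100,0,0,-1.8,0,100,0,0,-1.8,0,100,0,0,-1.8,0,100,0,0,-1.8,0,100,0,0,-1.8,0,100,0,0,-1.8,0,100,0,0,-1.5,0,100,0,0,-0.9,0])

```text
clock: 13.55
position: [0.4693, -0.0819, 0.0513]
ee_rot: [-0.0, 0.471, 0.882, -0.0]
contact_force: [-0.3, 0.4, -0.1]
width: 0.0851
```

```bash
python3 - <<'E'
from h import *
s=manip.get_state();print(s["position"],s["ee_rot"],s["contact_force"],s["width"])
a=snap("wrist","g_wrist")
b=snap("side","g_side")
cv2.imwrite("pics/g.png",np.hstack([cv2.resize(a,(400,300)),cv2.resize(b[100:220,190:350],(400,300))]))
E
```

```text
[ 0.46930038 -0.08187837  0.0513223 ] [-2.35803122e-04  4.70595990e-01  8.82348759e-01 -1.64419945e-04] [-0.32258542  0.35788315 -0.06741022] 0.0851456063921045
```

View pics/g.png

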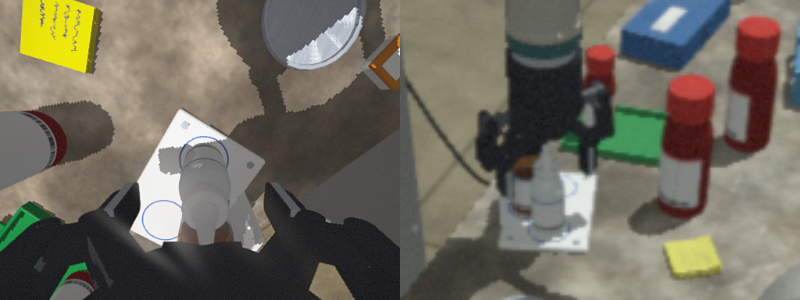

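The dropper stands between the open fingers and there is no contact. Closing and lifting.

Request:
carry_out(moves=[60,0,0,0,0,45,0,0,0,0,0,0,0,0,0,0,0,0,0,0,0,0,0,0,0,0,0,0,0,0,0,0,0,0,0,0,0,0,0,0,0,0,0,0,0,0,0,0,0,0], squeeze=25)

```text
clock: 14.65
position: [0.4702, -0.0816, 0.0525]
ee_rot: [0.001, 0.469, 0.883, 0.0]
contact_force: [0.0, 0.8, 5.7]
width: 0.0342
```

Request:
carry_out(moves=[0,0,0,0.4,0,0,0,0,0.8,0,0,0,0,1.4,0,0,0,0,1.6,0,0,0,0,1.6,0,0,0,0,1.6,0,0,0,0,1.6,0,0,0,0,1.6,0,0,0,0,1.6,0,0,0,0,0.8,0])

```text
clock: 15.65
position: [0.47, -0.0815, 0.1833]
ee_rot: [0.001, 0.469, 0.883, 0.0]
contact_force: [0.2, -0.2, -0.9]
width: 0.0347
```

```bash
python3 - <<'E'
from h import *
s=manip.get_state();print(s["position"],s["ee_rot"],s["contact_force"],s["width"],s["qpos"])
E
```

```text
[ 0.46999949 -0.08146572  0.18334078] [1.13199473e-03 4.68779122e-01 8.83314662e-01 2.46279596e-04] [ 0.1560322  -0.22233769 -0.9338426 ] 0.03466272026489102 [-3.17713655e-01  1.61689498e-01  1.78412527e+00  1.09697965e-04
  1.19346318e+00 -9.12733336e-01]
```

Request:
carry_out(moves=[0,-0.616,-1.166,0,-0.145,0,-0.616,-1.166,0,-0.145,0,-0.616,-1.166,0,-0.145,0,-0.616,-1.166,0,-0.145,0,-0.616,-1.166,0,-0.145,0,-0.616,-1.166,0,-0.145,0,-0.616,-1.166,0,-0.145,0,-0.616,-1.166,0,-0.145,0,-0.616,-1.166,0,-0.145,0,-0.616,-1.166,0,-0.145])

```text
clock: 16.65
position: [0.4073, -0.1981, 0.1815]
ee_rot: [-0.0, 0.938, 0.348, -0.0]
contact_force: [1.4, -0.4, -0.3]
width: 0.034
```

Request:
carry_out(moves=[0,-0.616,-1.166,0,-0.145,0,-0.616,-1.166,0,-0.145,0,-0.616,-1.166,0,-0.145,0,-0.616,-1.166,0,-0.145,0,-0.616,-1.166,0,-0.145,0,-0.616,-1.166,0,-0.145,0,0,0,-1.5,0,0,0,0,-1.5,0,0,0,0,-1.5,0,0,0,0,-1.5,0])

```text
clock: 17.65
position: [0.3706, -0.2677, 0.121]
ee_rot: [-0.0, 0.997, -0.077, -0.0]
contact_force: [0.7, -0.8, -0.6]
width: 0.0341
```

Request:
carry_out(moves=[0,0,0,-1.2,0,0,0,0,-1.2,0,0,0,0,-1.2,0,0,0,0,-1.2,0,0,0,0,-1.0,0,0,0,0,-0.6,0,0,0,0,-0.4,0,0,0,0,-0.2,0,0,0,0,-0.1,0,0,0,0,-0.1,0])

```text
clock: 18.65
position: [0.3712, -0.2681, 0.05]
ee_rot: [0.0, 0.997, -0.077, 0.0]
contact_force: [-1.2, -0.0, -0.5]
width: 0.034
```

Request:
carry_out(moves=[0,0,0,-0.1,0,0,0,0,-0.1,0,0,0,0,-0.05,0,0,0,0,0,0,0,0,0,0,0,0,0,0,0,0,0,0,0,0,0,0,0,0,0,0,0,0,0,0,0,0,0,0,0,0])

```text
clock: 19.65
position: [0.3711, -0.2681, 0.0475]
ee_rot: [0.0, 0.997, -0.077, 0.0]
contact_force: [-0.6, -0.1, 4.1]
width: 0.034
```

Touchdown at 4 N. Releasing, rising, then on to the amber bottle.

Request:
carry_out(moves=[50,0,0,0,0,60,0,0,0,0,80,0,0,0,0,100,0,0,0,0,100,0,0,0,0,100,0,0,0,0,100,0,0,0,0,100,0,0,1,0,100,0,0,2,0,100,0,0,2.5,0])

```text
clock: 20.65
position: [0.3704, -0.2674, 0.1027]
ee_rot: [-0.001, 0.997, -0.077, -0.001]
contact_force: [0.3, 0.2, -0.6]
width: 0.0855
```

Request:
carry_out(moves=[100,0,0,3.5,0,100,0,0,3.5,0,100,0,0,3,0.02,100,1.7,2.2,2,0.03,100,1.7,2.2,2,0.03,100,1.7,2.2,0,0.03,100,1.7,2.2,0,0.03,100,1.7,2.2,0,0.03,100,0,0,0,0.03,100,0,0,0,0])

```text
clock: 21.65
position: [0.4562, -0.1572, 0.2429]
ee_rot: [0.0, 1.0, 0.024, 0.0]
contact_force: [-0.2, -0.6, -0.9]
width: 0.085
```

```bash
python3 - <<'E'
from h import *
s=manip.get_state();print(s["position"],s["ee_rot"],s["contact_force"],s["width"])
P=pose("wrist");np.save("P4",np.array([*P[0].ravel(),*P[1]]));w=snap("wrist","h_wrist")
for p in proj("wrist",[[.4923,-.1148,.107],[.4736,.0723,.008]],P): cv2.drawMarker(w,tuple(int(i) for i in p),(0,255,255),0,9,1);print(p)
cv2.imwrite("pics/h2.png",cv2.resize(w,(768,576)))
E
```

```text
[ 0.45615289 -0.15720807  0.24286427] [2.65474029e-04 9.99718269e-01 2.37332377e-02 2.12604624e-04] [-0.15295038 -0.62541912 -0.85747915] 0.08504366573795923
[218.75349816 149.27747167]
[ 96.08041505 149.13346983]
```

View pics/h2.png

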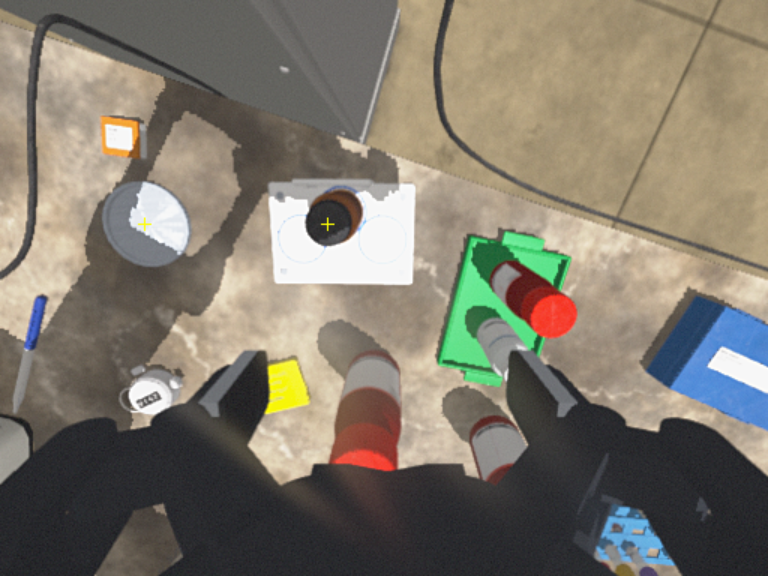

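Both front bottles stand upright in the tray: red cap at (548,313), dropper at (500,345). The amber (328,222) and dish (146,223) agree with the predicted crosses. Going for the amber bottle with the jaws along the stand's y.

Request:
carry_out(moves=[100,0.61,0.71,-1,0,100,0.61,0.71,-1,0,100,0.61,0.71,-1,0,100,0.61,0.71,-1,0,100,0.61,0.71,-1,0,100,0.61,0.71,-1,0,100,0,0,-1.2,0,100,0,0,-1.2,0,100,0,0,-1.2,0,100,0,0,-1.2,0])

```text
clock: 22.7
position: [0.4922, -0.1155, 0.1331]
ee_rot: [0.0, 1.0, 0.023, -0.0]
contact_force: [-0.5, -0.3, -0.1]
width: 0.0851
```

Request:
carry_out(moves=[100,0,0,-1.2,0,100,0,0,-1.2,0,100,0,0,-1.2,0,100,0,0,-1.2,0,100,0,0,-1.2,0,100,0,0,-1,0,100,0,0,-1,0,100,0,0,-0.6,0,100,0,0,0,0,100,0,0,0,0])

```text
clock: 23.7
position: [0.4928, -0.1154, 0.0483]
ee_rot: [0.0, 1.0, 0.023, 0.0]
contact_force: [0.6, 0.3, -0.9]
width: 0.0854
```

Request:
carry_out(moves=[60,0,0,0,0,50,0,0,0,0,0,0,0,0,0,0,0,0,0,0,0,0,0,0,0,0,0,0,0,0,0,0,0,0,0,0,0,0,0,0,0,0,0,0,0,0,0,0,0,0], squeeze=30)

```text
clock: 24.7
position: [0.4929, -0.1152, 0.0487]
ee_rot: [0.0, 1.0, 0.023, 0.0]
contact_force: [-0.3, 1.6, 5.6]
width: 0.0403
```

Request:
carry_out(moves=[0,0,0,0.4,0,0,0,0,0.8,0,0,0,0,1.4,0,0,0,0,1.6,0,0,0,0,1.6,0,0,0,0,1.6,0,0,0,0,1.6,0,0,0,0,1.6,0,0,0,0,0.8,0,0,0,0,0.4,0])

```text
clock: 25.7
position: [0.4928, -0.1155, 0.1671]
ee_rot: [0.0, 1.0, 0.023, 0.001]
contact_force: [0.5, -0.2, -0.5]
width: 0.0399
```

Request:
carry_out(moves=[0,-0.2,1.87,0,0,0,-0.2,1.87,0,0,0,-0.2,1.87,0,0,0,-0.2,1.87,0,0,0,-0.2,1.87,0,0,0,-0.2,1.87,0,0,0,-0.2,1.87,0,0,0,-0.2,1.87,0,0,0,-0.2,1.87,0,0,0,-0.2,1.87,0,0])

```text
clock: 26.7
position: [0.4718, 0.0724, 0.1655]
ee_rot: [0.0, 1.0, 0.023, -0.001]
contact_force: [0.9, 0.3, -0.7]
width: 0.04
```

Request:
carry_out(moves=[0,0,0,-1.5,0,0,0,0,-1.5,0,0,0,0,-1.5,0,0,0,0,-1.5,0,0,0,0,-1.5,0,0,0,0,-1.5,0,0,0,0,-1,0,0,0,0,-0.8,0,0,0,0,-0.6,0,0,0,0,-0.4,0])

```text
clock: 27.7
position: [0.4726, 0.0717, 0.0479]
ee_rot: [0.0, 1.0, 0.023, -0.0]
contact_force: [0.3, 0.3, -0.8]
width: 0.0404
```

```bash
python3 - <<'E'
from h import *
s=manip.get_state();print(s["position"],s["contact_force"],s["width"])
a=snap("wrist","i_wrist");b=snap("side","i_side")
cv2.imwrite("pics/i.png",np.hstack([cv2.resize(a,(400,300)),cv2.resize(b[130:250,170:330],(400,300),interpolation=cv2.INTER_CUBIC)]))
E
```

```text
[0.47258264 0.07168386 0.04786447] [ 0.25388165  0.31996054 -0.75736563] 0.04035761619169712
```

View pics/i.png

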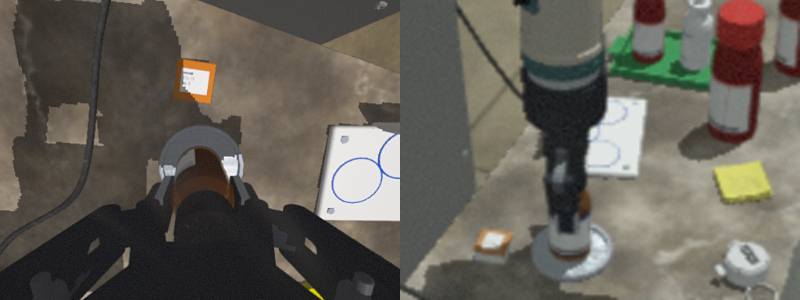

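The amber bottle is inside the dish, roughly central (foot at (572,250) in the right half). Lowering the last few mm.

Request:
carry_out(moves=[0,0,0,-0.15,0,0,0,0,-0.1,0,0,0,0,-0.1,0,0,0,0,-0.1,0,0,0,0,-0.05,0,0,0,0,0,0,0,0,0,0,0,0,0,0,0,0,0,0,0,0,0,0,0,0,0,0])

```text
clock: 28.8
position: [0.4729, 0.0718, 0.0437]
ee_rot: [0.0, 1.0, 0.023, 0.0]
contact_force: [-1.3, 0.4, 4.9]
width: 0.0401
```

Request:
carry_out(moves=[55,0,0,0,0,65,0,0,0,0,80,0,0,0,0,100,0,0,0,0,100,0,0,0,0,100,0,0,0,0,100,0,0,0,0,100,0,0,1,0,100,0,0,2,0,100,0,0,2.5,0])

```text
clock: 29.8
position: [0.4718, 0.0717, 0.0987]
ee_rot: [0.0, 1.0, 0.023, -0.001]
contact_force: [1.4, 1.7, -0.1]
width: 0.0855
```

Request:
carry_out(moves=[100,0,0,3.5,0,100,0,0,3.5,0,100,0,0,3.5,0,100,-1,-2.5,3,0,100,-1.1,-3.7,1,0,100,-1.1,-3.7,0,0,100,-1.1,-3.7,0,-0.05,100,-1.1,-3.7,0,-0.05,100,-1.1,-3.7,0,-0.05,100,-1.1,-3.7,0,-0.05])

```text
clock: 30.8
position: [0.3958, -0.1766, 0.2442]
ee_rot: [0.0, 0.997, -0.078, 0.001]
contact_force: [0.4, -0.3, 0.6]
width: 0.0854
```

```bash
python3 - <<'E'
from h import *
s=manip.get_state();print(s["position"],s["ee_rot"],s["contact_force"],s["width"])
v=np.load("P4.npy");P=(v[:9].reshape(3,3),v[9:],*cam("wrist")[1:])
for a in [(302,240),(383,240),(275,284),(412,284)]: print(plane("wrist",(a[0]/1.5,a[1]/1.5),.008,P).round(4))
# amber check in current view
Pn=pose("wrist");w=snap("wrist","j_wrist");print(proj("wrist",[[.473,.0717,.102],[.3711,-.2681,.116],[.4344,-.2775,.113]],Pn))
E
```

```text
[ 0.39576428 -0.17658389  0.24416403] [ 3.47540350e-04  9.96951794e-01 -7.80166730e-02  6.31969472e-04] [ 0.43086745 -0.31420645  0.63421393] 0.08543671210353868
[ 0.4653 -0.0759  0.008 ]
[ 0.4689 -0.1531  0.008 ]
[ 0.4206 -0.049   0.008 ]
[ 0.4269 -0.1835  0.008 ]
[[ 15.55719853 149.18583195]
 [346.12843851 195.81646056]
 [350.09616993 134.17996698]]
```

Request:
carry_out(moves=[100,-0.5,-1.83,0,0,100,-0.5,-1.83,0,0,100,-0.5,-1.83,0,0,100,-0.5,-1.83,0,0,100,-0.47,-1.83,0,0,100,0,0,-1.5,0,100,0,0,-2.5,0,100,0,0,-2.5,0,100,0,0,-2.5,0,100,0,0,-2,0])

```text
clock: 31.85
position: [0.3716, -0.2663, 0.1326]
ee_rot: [-0.0, 0.997, -0.077, -0.0]
contact_force: [0.2, -0.8, 0.2]
width: 0.0856
```

Request:
carry_out(moves=[100,0,0,-1.5,0,100,0,0,-1.5,0,100,0,0,-1.5,0,100,0,0,-1.5,0,100,0,0,-1,0,100,0,0,-1,0,100,0,0,-0.6,0,100,0,0,0,0,100,0,0,0,0,100,0,0,0,0])

```text
clock: 32.85
position: [0.3722, -0.2671, 0.0477]
ee_rot: [0.0, 0.997, -0.077, 0.0]
contact_force: [-0.1, -0.2, 0.8]
width: 0.0856
```

Request:
carry_out(moves=[60,0,0,0,0,45,0,0,0,0,0,0,0,0,0,0,0,0,0,0,0,0,0,0,0,0,0,0,0,0,0,0,0,0,0,0,0,0,0,0,0,0,0,0,0,0,0,0,0,0], squeeze=25)

```text
clock: 33.85
position: [0.372, -0.267, 0.0475]
ee_rot: [0.0, 0.997, -0.077, 0.0]
contact_force: [-0.8, 0.3, 4.6]
width: 0.0341
```

Request:
carry_out(moves=[0,0,0,0.4,0,0,0,0,0.8,0,0,0,0,1.4,0,0,0,0,1.6,0,0,0,0,1.6,0,0,0,0,1.6,0,0,0,0,1.6,0,0,0,0,1.6,0,0,0,0,1.6,0,0,0,0,0.8,0])

```text
clock: 34.85
position: [0.3723, -0.2672, 0.1788]
ee_rot: [0.001, 0.997, -0.077, 0.001]
contact_force: [0.3, -0.8, 0.1]
width: 0.034
```

Request:
carry_out(moves=[0,0.94,1.91,0,0,0,0.94,1.91,0,0,0,0.94,1.91,0,0,0,0.94,1.91,0,0,0,0.94,1.91,0,0,0,0.94,1.91,0,0,0,0.94,1.91,0,0,0,0.94,1.91,0,0,0,0.94,1.91,0,0,0,0.94,1.91,0,0])

```text
clock: 35.85
position: [0.4658, -0.0748, 0.177]
ee_rot: [-0.0, 0.997, -0.077, -0.0]
contact_force: [-0.4, 0.6, 0.3]
width: 0.0343
```

Request:
carry_out(moves=[0,0,0,-1.5,0,0,0,0,-1.5,0,0,0,0,-1.5,0,0,0,0,-1.5,0,0,0,0,-1.5,0,0,0,0,-1.5,0,0,0,0,-1.3,0,0,0,0,-1,0,0,0,0,-0.6,0,0,0,0,-0.3,0])

```text
clock: 36.85
position: [0.4656, -0.0758, 0.0547]
ee_rot: [-0.0, 0.997, -0.077, -0.0]
contact_force: [-0.2, 0.6, 0.4]
width: 0.0342
```

Request:
carry_out(moves=[0,0.05,-0.05,-0.1,0,0,0,0,-0.1,0,0,0,0,0,0,0,0,0,0,0,0,0,0,0,0,0,0,0,0,0,0,0,0,0,0,0,0,0,0,0,0,0,0,0,0,0,0,0,0,0])

```text
clock: 37.85
position: [0.4663, -0.0763, 0.0532]
ee_rot: [0.0, 0.997, -0.077, -0.0]
contact_force: [-0.8, 0.7, -0.2]
width: 0.0342
```

Request:
carry_out(moves=[0,0,0,-0.1,0,0,0,0,-0.05,0,0,0,0,0,0,0,0,0,0,0,0,0,0,0,0,0,0,0,0,0,0,0,0,0,0,0,0,0,0,0,0,0,0,0,0,0,0,0,0,0])

```text
clock: 38.85
position: [0.4669, -0.0765, 0.0525]
ee_rot: [0.0, 0.997, -0.077, 0.001]
contact_force: [-0.7, -0.4, 5.6]
width: 0.0345
```

Touchdown. Releasing, then fetching red.

Request:
carry_out(moves=[50,0,0,0,0,60,0,0,0,0,80,0,0,0,0,100,0,0,0,0,100,0,0,0,0,100,0,0,0,0,100,0,0,0,0,100,0,0,1,0,100,0,0,2,0,100,0,0,2.5,0])

```text
clock: 39.85
position: [0.4657, -0.0761, 0.1072]
ee_rot: [-0.0, 0.997, -0.077, -0.001]
contact_force: [1.5, 0.9, 0.2]
width: 0.0857
```

Request:
carry_out(moves=[100,0,0,3.5,0,100,0,0,3.5,0,100,0,0,3,0,100,-0.45,-2.87,2,0,100,-0.45,-2.87,0,0,100,-0.45,-2.87,0,0,100,-0.45,-2.87,0,0,100,-0.45,-2.87,0,0,100,-0.45,-2.87,0,0,100,-0.5,-2.87,0,0])

```text
clock: 40.85
position: [0.434, -0.2783, 0.2276]
ee_rot: [0.0, 0.997, -0.077, 0.0]
contact_force: [0.1, -1.3, 0.1]
width: 0.0855
```

Request:
carry_out(moves=[100,0,0,0,0,100,0,0,-1.5,0,100,0,0,-2,0,100,0,0,-2,0,100,0,0,-2,0,100,0,0,-1.5,0,100,0,0,-1.5,0,100,0,0,-1,0,100,0,0,0,0,100,0,0,0,0])

```text
clock: 41.85
position: [0.4347, -0.2771, 0.1122]
ee_rot: [0.0, 0.997, -0.077, 0.0]
contact_force: [-0.0, -0.2, 0.1]
width: 0.0854
```

Request:
carry_out(moves=[100,0,0,-1.2,0,100,0,0,-1.2,0,100,0,0,-1.2,0,100,0,0,-1.2,0,100,0,0,-0.9,0,100,0,0,-0.6,0,100,0,0,0,0,100,0,0,0,0,100,0,0,0,0,100,0,0,0,0])

```text
clock: 42.85
position: [0.4347, -0.2775, 0.0492]
ee_rot: [0.0, 0.997, -0.077, 0.0]
contact_force: [-0.6, -0.1, 0.3]
width: 0.0854
```

Request:
carry_out(moves=[60,0,0,0,0,50,0,0,0,0,0,0,0,0,0,0,0,0,0,0,0,0,0,0,0,0,0,0,0,0,0,0,0,0,0,0,0,0,0,0,0,0,0,0,0,0,0,0,0,0], squeeze=30)

```text
clock: 43.85
position: [0.4344, -0.2773, 0.049]
ee_rot: [0.0, 0.997, -0.077, 0.0]
contact_force: [-1.2, 0.9, 5.1]
width: 0.0375
```

Request:
carry_out(moves=[0,0,0,0.4,0,0,0,0,0.8,0,0,0,0,1.2,0,0,0,0,1.2,0,0,0,0,1.2,0,0,0,0,1.2,0,0,0,0,1.2,0,0,0,0,1.2,0,0,0,0,1,0,0,0,0,0.6,0])

```text
clock: 44.85
position: [0.4347, -0.2775, 0.15]
ee_rot: [0.0, 0.997, -0.077, 0.001]
contact_force: [-0.5, 0.6, -0.1]
width: 0.0378
```

Request:
carry_out(moves=[0,0.35,1.25,0,0.117,0,0.35,1.25,0,0.117,0,0.35,1.25,0,0.117,0,0.35,1.25,0,0.117,0,0.35,1.25,0,0.117,0,0.35,1.25,0,0.117,0,0.35,1.25,0,0.117,0,0.35,1.25,0,0.117,0,0.35,1.25,0,0.117,0,0.35,1.25,0,0.117])

```text
clock: 45.85
position: [0.4693, -0.1516, 0.1487]
ee_rot: [-0.0, 0.873, 0.488, -0.0]
contact_force: [1.3, -0.0, -1.4]
width: 0.0372
```

Request:
carry_out(moves=[0,0,0,0,0,0,0,0,-1.2,0,0,0,0,-1.2,0,0,0,0,-1.2,0,0,0,0,-1.2,0,0,0,0,-1.2,0,0,0,0,-1.2,0,0,0,0,-1,0,0,0,0,-0.7,0,0,0,0,-0.4,0])

```text
clock: 46.85
position: [0.4689, -0.1522, 0.0547]
ee_rot: [-0.001, 0.874, 0.486, -0.0]
contact_force: [-0.5, -0.4, 0.0]
width: 0.0372
```

Request:
carry_out(moves=[0,0,0,-0.1,0,0,0,0,0,0,0,0,0,0,0,0,0,0,0,0,0,0,0,0,0,0,0,0,0,0,0,0,0,0,0,0,0,0,0,0,0,0,0,0,0,0,0,0,0,0])

```text
clock: 47.85
position: [0.4693, -0.1522, 0.0547]
ee_rot: [0.0, 0.874, 0.486, -0.0]
contact_force: [0.0, -0.2, -0.3]
width: 0.0373
```

Request:
carry_out(moves=[0,0,0,-0.1,0,0,0,0,0,0,0,0,0,-0.05,0,0,0,0,0,0,0,0,0,0,0,0,0,0,0,0,0,0,0,0,0,0,0,0,0,0,0,0,0,0,0,0,0,0,0,0])

```text
clock: 48.85
position: [0.4695, -0.1523, 0.054]
ee_rot: [0.0, 0.874, 0.486, 0.0]
contact_force: [-1.3, 1.1, 7.5]
width: 0.0376
```

Touchdown. Releasing, rising and backing off for the check.

Request:
carry_out(moves=[50,0,0,0,0,60,0,0,0,0,80,0,0,0,0,100,0,0,0,0,100,0,0,0,0,100,0,0,0,0,100,0,0,0,0,100,0,0,1,0,100,0,0,2,0,100,0,0,2.5,0])

```text
clock: 49.85
position: [0.4687, -0.1519, 0.1087]
ee_rot: [-0.001, 0.874, 0.486, -0.001]
contact_force: [0.7, -0.4, -1.2]
width: 0.0857
```

Request:
carry_out(moves=[100,0,0,3.5,0,100,0,0,3.5,0,100,0,0,3.5,0,100,-1.5,0,3,-0.12,100,-1.5,0,3,-0.12,100,-1.5,0,3,-0.12,100,-1.5,0,2,-0.12,100,-1.5,0,0,-0.12,100,0,0,0,-0.12,100,0,0,0,-0.12])

```text
clock: 50.85
position: [0.3937, -0.1521, 0.3244]
ee_rot: [0.001, 0.996, 0.085, 0.001]
contact_force: [0.1, -0.3, 0.3]
width: 0.0852
```

Request:
carry_out(moves=[100,0,0,0,0,100,0,0,0,0,100,0,0,0,0,100,0,0,0,0,100,0,0,0,0,100,0,0,0,0,100,0,0,0,0,100,0,0,0,0,100,0,0,0,0,100,0,0,0,0])

```text
clock: 51.85
position: [0.3943, -0.1522, 0.3232]
ee_rot: [0.0, 0.996, 0.088, -0.0]
contact_force: [0.3, -0.9, -0.0]
width: 0.0853
```

```bash
python3 - <<'E'
from h import *
s=manip.get_state();print(s["position"],s["contact_force"],s["clock"])
P=pose("wrist");a=snap("wrist","z_wrist");b=snap("side","z_side")
np.save("P5",np.array([*P[0].ravel(),*P[1]]))
print(proj("wrist",[[.473,.0717,.102],[.466,-.0762,.121],[.4695,-.1523,.118],[.466,-.0762,.008],[.4695,-.1523,.008]],P))
cv2.imwrite("pics/z.png",np.hstack([cv2.resize(a[0:240,60:380],(400,300),interpolation=cv2.INTER_CUBIC),cv2.resize(b[130:250,180:340],(400,300),interpolation=cv2.INTER_CUBIC)]))
E
```

```text
[ 0.39433569 -0.15220195  0.32320454] [ 0.25841834 -0.88791328 -0.028765  ] 51.85
[[ 95.58078402  80.13270463]
 [207.58076518 106.54952059]
 [268.25509078 114.88681439]
 [220.21937114 110.24515096]
 [265.84958624 116.44738748]]
```

View pics/z.png

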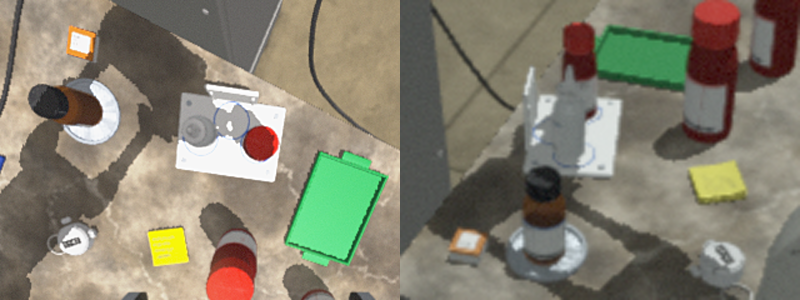

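All three stand upright, the tray is empty and the box is unmoved. I'll use one last enlarged crop to check that the bottles sit within their rings.

```bash
python3 - <<'E'
from h import *
a=cv2.imread("pics/z_wrist.png");b=cv2.imread("pics/z_side.png")
cv2.imwrite("pics/z2.png",np.hstack([cv2.resize(a[65:155,195:295],(400,360),interpolation=cv2.INTER_CUBIC),cv2.resize(b[136:208,220:300],(400,360),interpolation=cv2.INTER_CUBIC)]))
E
```

```text
(no output)
```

View pics/z2.png

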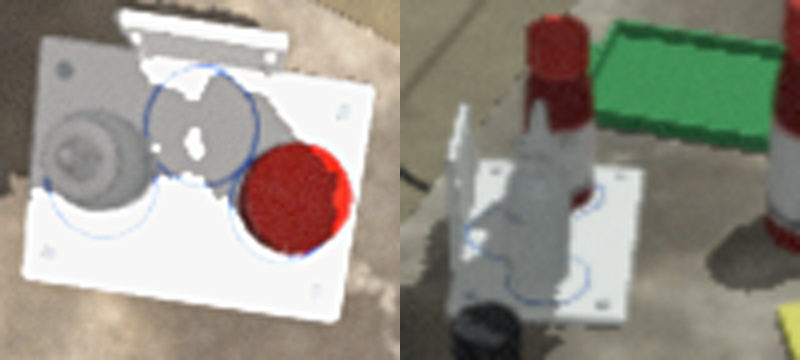

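Red is centred: its cap is at the predicted pixel. The dropper sits on its ring but about 5 mm towards the guard. It was gripped off-centre along the pads and then turned. I have time to correct this, so I'll quantify it.

```bash
python3 - <<'E'
from h import *
v=np.load("P5.npy");P=(v[:9].reshape(3,3),v[9:],*cam("wrist")[1:])
cr=lambda a:(195+(a[0]+.5)/4-.5,65+(a[1]+.5)/4-.5)
print("tip",plane("wrist",cr((72,157)),.121,P),"nozzle base circle",plane("wrist",cr((82,158)),.100,P),"red",plane("wrist",cr((295,198)),.118,P))
# foot lower/left/right edge from side: foot centre lies behind its near edge
print("side foot mid",plane("side",(220+538/5,136+283/5),.008),"ring mid",plane("side",(220+549/5,136+283/5),.008))
E
```

```text
tip [ 0.47022088 -0.08195751  0.121     ] nozzle base circle [ 0.47113601 -0.0816243   0.1       ] red [ 0.47043141 -0.15227931  0.118     ]
side foot mid [ 0.25555932 -0.09406741  0.008     ] ring mid [ 0.24965474 -0.0948083   0.008     ]
```

I'll regrasp with the jaws at +0.5 so they centre mostly along x while clearing the guard and red, then set it down on the ring centre.

Request:
carry_out(moves=[100,0.76,0.75,-0.5,0.146,100,0.76,0.75,-0.5,0.146,100,0.76,0.75,-0.5,0.146,100,0.76,0.75,-0.5,0.146,100,0.76,0.75,-0.5,0.146,100,0.76,0.75,-0.5,0.146,100,0.76,0.75,-0.5,0.146,100,0.76,0.75,-0.5,0.146,100,0.76,0.75,-0.5,0.146,100,0.76,0.75,-0.5,0.146])

```text
clock: 52.95
position: [0.4707, -0.0769, 0.273]
ee_rot: [0.0, 0.682, 0.732, 0.0]
contact_force: [-0.1, 0.7, 0.1]
width: 0.0851
```

Request:
carry_out(moves=[100,0,0,-2,0.145,100,0,0,-2,0.145,100,0,0,-2,0.145,100,0,0,-1,0,100,0,0,0,0,100,0,0,-1,0,100,0,0,-1.5,0,100,0,0,-1.5,0,100,0,0,-1.5,0,100,0,0,-1.5,0])

```text
clock: 53.95
position: [0.4711, -0.0775, 0.1333]
ee_rot: [0.001, 0.511, 0.86, 0.0]
contact_force: [-0.1, -0.3, -0.1]
width: 0.085
```

```bash
python3 - <<'E'
from h import *
s=manip.get_state();print(s["position"],s["ee_rot"],s["contact_force"],s["width"],s["qpos"])
E
```

```text
[ 0.47110008 -0.07748666  0.13330492] [1.09172225e-03 5.10911896e-01 8.59632341e-01 2.85458546e-04] [-0.05303439 -0.26234176 -0.13690751] 0.08500125440565243 [-3.08948592e-01  2.09511207e-01  1.86138520e+00  7.32550272e-05
  1.06844031e+00 -8.07288854e-01]
```

Request:
carry_out(moves=[100,0,0,-1.2,0,100,0,0,-1.2,0,100,0,0,-1.2,0,100,0,0,-1.2,0,100,0,0,-1.2,0,100,0,0,-1,0,100,0,0,-0.6,0,100,0,0,-0.4,0,100,0,0,0,0,100,0,0,0,0])

```text
clock: 54.95
position: [0.4707, -0.0773, 0.0535]
ee_rot: [0.0, 0.51, 0.86, 0.0]
contact_force: [0.1, 0.2, -0.7]
width: 0.0854
```

Request:
carry_out(moves=[60,0,0,0,0,50,0,0,0,0,45,0,0,0,0,42,0,0,0,0,0,0,0,0,0,0,0,0,0,0,0,0,0,0,0,0,0,0,0,0,0,0,0,0,0,0,0,0,0,0], squeeze=25)

```text
clock: 55.95
position: [0.4705, -0.0773, 0.0535]
ee_rot: [0.0, 0.51, 0.86, 0.0]
contact_force: [-1.2, -0.0, 5.2]
width: 0.0336
```

Request:
carry_out(moves=[0,0,0,0.3,0,0,0,0,0.4,0,0,0,0,0.3,0,0,-0.1,0.03,0,0,0,-0.1,0.03,0,0,0,-0.1,0.03,0,0,0,-0.1,0.03,0,0,0,-0.1,0.02,0,0,0,0,0,0,0,0,0,0,0,0])

```text
clock: 56.95
position: [0.4653, -0.0758, 0.0632]
ee_rot: [0.0, 0.51, 0.86, 0.0]
contact_force: [-0.2, -0.1, -0.1]
width: 0.0341
```

```bash
python3 - <<'E'
from h import *
s=manip.get_state();print(s["position"],s["contact_force"],s["width"])
w=snap("side","y_side");c=w[136:208,220:300]
h=cv2.cvtColor(c,cv2.COLOR_BGR2HSV)
E
```

```text
[ 0.46533829 -0.0758221   0.06319611] [-0.1599265  -0.06941648 -0.08553205] 0.03413028190195035
```

Held with the tool at the ring centre. Lowering 10 mm, with a small +x trim.

Request:
carry_out(moves=[0,0.05,-0.03,-0.3,0,0,0,0,-0.3,0,0,0,0,-0.2,0,0,0,0,-0.1,0,0,0,0,-0.1,0,0,0,0,0,0,0,0,0,0,0,0,0,0,0,0,0,0,0,0,0,0,0,0,0,0])

```text
clock: 58.0
position: [0.4658, -0.0761, 0.0535]
ee_rot: [0.0, 0.51, 0.86, -0.0]
contact_force: [-2.1, 0.1, 5.4]
width: 0.034
```

Request:
carry_out(moves=[50,0,0,0,0,60,0,0,0,0,80,0,0,0,0,100,0,0,0,0,100,0,0,0,0,100,0,0,0,0,100,0,0,0,0,100,0,0,1,0,100,0,0,2,0,100,0,0,2.5,0])

```text
clock: 59.0
position: [0.4652, -0.0759, 0.1087]
ee_rot: [-0.001, 0.51, 0.86, -0.0]
contact_force: [0.6, 0.4, -0.1]
width: 0.0855
```

Request:
carry_out(moves=[100,0,0,3.5,0,100,0,0,3.5,0,100,0,0,3.5,0,100,-1.5,-1.5,3,-0.14,100,-1.5,-1.5,3,-0.14,100,-1.5,-1.5,3,-0.14,100,-1.5,-1.5,2,-0.14,100,-1.5,-1.5,0,-0.14,100,0,0,0,-0.14,100,0,0,0,-0.14])

```text
clock: 60.0
position: [0.3902, -0.1514, 0.3243]
ee_rot: [0.001, 0.857, 0.516, 0.0]
contact_force: [-0.2, 0.3, -0.4]
width: 0.0852
```

Request:
carry_out(moves=[100,0,0,0,-0.14,100,0,0,0,-0.14,100,0,0,0,-0.14,100,0,0,0,-0.14,100,0,0,0,-0.14,100,0,0,0,-0.14,100,0,0,0,0,100,0,0,0,0,100,0,0,0,0,100,0,0,0,0])

```text
clock: 61.0
position: [0.3908, -0.1511, 0.3233]
ee_rot: [0.0, 0.992, 0.126, 0.0]
contact_force: [0.5, 0.1, -0.1]
width: 0.0852
```

```bash
python3 - <<'E'
from h import *
s=manip.get_state();print(s["position"],s["ee_rot"],s["contact_force"],s["clock"])
P=pose("wrist");a=snap("wrist","zz_wrist");b=snap("side","zz_side");o=cv2.imread("pics/z_side.png")
# what changed between the two side views over the stand; ASCII-free: bounding box & upper dropper axis
for nm,im in(("before",o),("after",b)):
    c=im[150:200,235:262].astype(int)
    g=cv2.cvtColor(im,cv2.COLOR_BGR2GRAY)
    for r in (164,172,180,186): print(nm,r,g[r,236:266])
q=proj("wrist",[[.466,-.0762,.008],[.466,-.0762,.121],[.4695,-.1523,.118],[.473,.0717,.102]],P);print(q)
x,y=q[0].astype(int);c=a[y-22:y+23,x-25:x+25];print(x,y);cv2.imwrite("pics/zz.png",cv2.resize(c,None,fx=10,fy=10,interpolation=cv2.INTER_CUBIC))
E
```

```text
[ 0.39078547 -0.15107255  0.32333731] [9.10451516e-05 9.92074775e-01 1.25648835e-01 4.81884739e-05] [ 0.5465543   0.05427852 -0.05720295] 61.0
before 164 [129 127 123 120 119 115 108 112 109 119 121 122 122 123 116 114 104 108
 111 116 123 124 125 117 112 109 110 111 112 113]
before 172 [221 221 222 220 216 162 125 119 122 123 125 126 127 122 122 122 117 118
 122 123 122 105 135 193 215 221 222 218 218 220]
before 180 [126 125 126 124 120 115 107 105 110 116 117 121 120 118 120 116 115 130
 195 216 222 222 221 222 223 221 224 223 223 223]
before 186 [134 113 118 123 119 118 122 121 118 122 121 121 121 121 118 117 118 142
 208 221 220 222 223 222 222 223 222 222 222 217]
after 164 [129 124 124 123 116 117 115 114 107 109 105 121 123 124 124 120 115 111
 112 121 126 126 125 115 112 112 110 113 112 113]
after 172 [220 222 221 222 221 220 203 148 121 120 119 121 122 123 122 120 120 118
 117 117 121 102 136 192 215 221 221 218 218 221]
after 180 [124 125 128 125 124 124 115 110 104 100 116 119 119 121 121 119 118 117
 118 153 211 221 223 222 222 224 223 222 223 222]
after 186 [137 113 121 123 122 121 113 120 119 120 119 120 120 121 120 118 118 116
 125 162 214 220 222 223 222 223 222 223 222 217]
[[225.21606341 105.37450251]
 [214.18450237 100.01733214]
 [274.2515067  113.26894081]
 [102.32647579  64.22155411]]
225 105
```

The dropper's silhouette moved about 2 px (5 mm) off the guard side, at both the upper and lower rows, so it is upright and centred in the ring (249.5 against 249.6 px). I'll check colours at the predicted cap pixels and hand in.

```bash
python3 - <<'E'
from h import *
a=cv2.imread("pics/zz_wrist.png")
for n,(x,y) in dict(red=(274,113),amber=(102,64)).items(): print(n,a[y-3:y+4,x-3:x+4].mean((0,1)).round())
d=cv2.absdiff(cv2.imread("pics/zz_side.png"),cv2.imread("pics/z_side.png")).max(2)
print("changed px: dish/amber/box",(d[195:245,190:262]>60).sum(),"timer",(d[290:340,160:205]>60).sum(),"red top",(d[138:152,245:262]>60).sum())
print(manip.sign_off())
E
```

```text
red [ 34.  40. 144.]
amber [45. 45. 45.]
changed px: dish/amber/box 2 timer 0 red top 1
the job is handed in; nothing more can be done
None
```

The job is done and handed in at about 61 s of the 131 s allowed. I moved the red-capped bottle and then the white dropper bottle onto the green tray, and stood the amber bottle in the steel dish. Then I put the dropper and the red bottle back upright on the rings they came from.

- **Dropper correction:** after its first return the dropper sat about 5 mm off its ring centre, towards the guard. I regrasped it and set it down again; the side camera then showed it upright and centred on the ring to within a pixel.
- **Last checks:** the red and black caps were at their predicted pixels. The dish, amber bottle, orange-lidded box and timer areas showed no change between the last two side pictures. The robot was clear of everything, and wrist force readings stayed below 8 N.
- **Measurements that disagreed:**
  - My wrist-camera reading of the dropper's nozzle tip was about 5 mm off, so I used the side view and the gripper centring instead.
  - A first rough side-view position for the dish differed from the wrist view by 7 mm; I used the wrist view, and the bottle ended up inside the rim.
- **Failed view:** the 17th picture was refused by the viewer's limit, so the dropper's final position was checked numerically only.

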